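# Draw a knock-down leg joint into line with a tapered drift

### The arm

A 7-joint arm with a two-finger parallel gripper is mounted at the origin on the work surface. World frame = base frame: x ahead of the robot, y to its left, z up, the work surface at z = 0. Lengths are in m, angles in rad, forces in N, time in s.
With the tool pointing down it reaches from about 0.4 to 0.85 m from the base axis. Payload 10.4 kg.
Tool frame: the origin (TCP) lies at the very end of the fingers, on their centre line; the grasp point (between the pads) lies r.hold_point_z behind it (r.hold_point_z is the distance from the TCP to the grasp point, in m); z points along the fingers, y is the direction in which the jaws open and shut (so a half turn about z gives the same grasp; the last joint's range is limited). The gripper opens to 87 mm and grips with 3 to 60 N. Pads are 19 mm wide; open, the fingers measure 117 mm over their backs; the gripper's body (75 mm by 190 mm) begins 51 mm behind the grasp point.
Start: joints at [-1.209, 0.332, -0.065, 1.46, 0.022, 1.35, -0.088], TCP at [0.235, 0.579, 0.198] pointing down, gripper open.
Joint ranges: [-2.6, 2.6], [-0.5, 2.12], [-1.47, 1.34], [0.16, 2.42], [-1.27, 4.41], [0.06, 2.06], [-2.6, 2.6]. Speed limits (rad/s): [2.22, 2.22, 2.79, 2.79, 3.14, 3.14, 3.14].

### API

Orientations are given as a unit quaternion [x, y, z, w].
In Python, from bench import r gives the robot as it stands.
- The arm moves only by the tool send_rows, never from a script. Its argument "commands" is a list of rows, each a list of 7 numbers: the shift along the world's x, y, z normalised to -1 to 1, where 1 is 0.03 m, then the turn, a rotation vector about the world's x, y, z normalised to -1 to 1, where 1 is 5 degrees, then the gripper command: -1 is fully open, 1 is shut, values between are in proportion. In form: [[tx, ty, tz, ax, ay, az, jaw], ...]. A call has 1 to 10 rows; each row shifts and turns the pose as measured when the row begins; what a row does not reach is not made up. A row lasts 1/12 s, in which the tool goes at most 41.7 mm and 7.16 degrees, less where a joint would pass 70% of its speed; a pose out of reach is approached as far as the arm can. A call with a number of a shift or a turn outside -1 to 1 is refused whole. A call with a gripper value outside its range is refused whole. The fingers move at their own pace and stop on an object; "grip_force" is the grip in N (left out, the last holds). Time passes only in rows, so rows that do not move let the fingers close. It gives the time, the measured TCP pose, the force and the opening at its end, in the units of the state.
- r.read_state(): the state, without advancing time (a new reading comes with each control period).
- r.camera(name): name is "scene" or "top" or "wrist"; returns the picture (480x640x3 uint8, blue, green, red); there is no depth.
- r.calibration(name): a dict with "K" (3x3 intrinsics, pixels), "R" (3x3) and "t" (3): a world point X has camera coordinates R X + t; the wrist camera has in their place "mount" (4x4, takes a point from camera to tool coordinates, whose origin is the TCP and whose axes are the flange's). Camera axes: x right, y down, z forward; pixel columns grow to the right and rows downward; lengths in m; the calibration is good to about 2 mm. A picture is of the moment at which its call begins: read the wrist's pose just before it. calibration takes no time and is no camera call.
- r.close_job(): hands the job in, once; it reports no verdict.
The state is a dict: "time": time; "joint_positions": joint angles; "joint_vel": joint speeds; "joint_torque": joint torques, N m; "ee_pos": TCP position; "eef_rot": TCP orientation; "ft_force": force on the tool from outside, world axes, zero at the start; "torque": the same for the moment, N m; "width": finger opening in m.
Only numpy, scipy, OpenCV 4.12 (cv2) and the standard library are available. Lean on these libraries where they do the work, as an engineer would, in place of code of your own. Each camera call takes 0.05 s, during which the arm holds its last target.

### The job

The rail lies loosely in the slot of the leg, so its pin hole is well out of line with the holes in the leg. Take the tapered drift out of the tool rack, feel its tip down through the leg and the rail, and press it fully home so that it draws the holes into line, then leave it standing there upright with its collar flat on the leg. Press firmly but do not force it, and leave the other tools alone.

Things in the scene. Friction and masses are not known exactly. Their poses are not given: they have to be found in the camera images.
- leg: Pale wooden leg lying flat, fixed on two dark battens. Origin on the bench, directly under the axis of its pin holes, z up. 240 mm along its y, 80 mm along its x; upper cheek from 98 down to 80 mm above the bench, slot 80 to 62 mm, lower cheek 62 to 44 mm, then free air to the bench. Both cheeks have a vertical 24 mm through hole on the origin's axis.
- leg_hole (a point): Centre of the mouth of the leg's upper hole, on its top face, 98 mm above the bench.
- leg_slot (a point): Point of the leg on its hole axis, 71 mm above the bench, mid-height of the slot. A darker rail lies there along the leg's x, 60 mm wide, 18 mm thick. Its 24 mm hole starts 7.5 to 8.5 mm off the axis along leg x and as much along leg y, each either way: unreported, to be felt or seen down the upper hole. The rail cannot turn; it slides in x and y against about 7 N friction each and stays put.
- drift: Tapered drift hanging upright in one of the rack's holes, about 0.28 kg; it has the tallest, cylindrical handle. Origin at the centre of its collar's underside, z up. Collar: steel disc 36 mm across, z 0 to 8 mm. Handle: round wood, 26 mm diameter, z 8 to 80 mm, narrowing to its top at 88 mm. Home, the collar's underside rests on the leg's top face.
- drift_tip (a point): The drift's flat tip, on its axis, 90 mm below the collar's underside. The steel shank is 22.5 mm in diameter for 38 mm below the collar, then tapers evenly to 7 mm diameter at the tip. When home, the tip hangs 8 mm above the bench.
- rack: Plywood tool rack, fixed; 300 mm along its x, 80 mm along its y. Origin on the bench under its middle. Top face 110 mm above the bench, with three 28 mm through holes on its x axis at -90, 0 and +90 mm, open below. Tools hang in them by their collars.
- awl: Awl in the rack (leave alone): pear-shaped wooden handle up to 44 mm across, 52 mm tall, thin straight shank 7 mm in diameter and 70 mm long. Origin at the underside of its collar.
- burnisher: Burnisher in the rack (leave alone): handle flaring to 32 mm across, 62 mm tall, straight 12 mm shank 85 mm long. Origin at the underside of its collar.
- mallet: Wooden mallet lying on the bench (leave alone), 235 mm long along x, head 130 mm wide at its +x end.
- plane: Small wooden block plane on the bench (leave alone), 160 mm long along its y, 50 mm wide.
Not all that is in view belongs to the job. What is shaped like the drift but green or red is not meant.

How it is judged:
By the outcome, as a careful person would: the job done as asked, in the order asked, and still so for the second after the job is handed in, with the robot touching nothing.
It also fails if it takes over 48 s, if anything falls off the work surface, if the arm or the gripper's body presses on something with over 40 N, if the wrist force passes 120 N, or if a joint passes its speed limit or range.

## Working session

There is one attempt and no reset: what is moved stays moved. The work goes in short steps, Python scripts to look and compute and a tool call to move; the robot and the scene stay as the last step left them, time stands still between calls to the robot, and variables do not carry over. Pictures are saved under pics/ and viewed, and the job is handed in when it is done.

Besides the shell and the picture viewer there is one more tool, called as a command line: name --pt "numbers of a row" for each row, then --argument value for the rest. send_rows: Moves the arm, as the interface text tells. Scaled input: -1 to 1 covers 0.03 m each way for a shift and 5 degrees each way for a turn. Its arguments: {"type":"object","properties":{"commands":{"type":"array"},"grip_force":{"type":"number"}},"required":["commands"]}

```bash
mkdir -p pics; ls; python3 - <<'E'
from bench import r
import cv2
s=r.read_state(); print(s); print(r.hold_point_z)
for n in("scene","top","wrist"):
    cv2.imwrite(f"pics/{n}0.png",r.camera(n)); print(n,r.calibration(n))
E
```

```text
pics
{'time': 0.0, 'joint_positions': array([-1.20860882,  0.33286798, -0.06468768,  1.46092544,  0.0215815 ,
        1.34986233, -0.08849173]), 'joint_vel': array([-0.00121997, -0.00163154,  0.00077577,  0.00197487, -0.00098762,
       -0.00058099, -0.00036227]), 'joint_torque': array([ 2.21764244e-04, -6.23248029e+01,  2.49593711e-02, -3.89907432e+01,
       -6.13855803e-02,  3.96631763e-02,  1.44051601e-04]), 'ee_pos': array([0.23445658, 0.57892345, 0.19676392]), 'eef_rot': array([ 1.91202498e-01,  9.81550374e-01, -6.75814845e-04, -1.07411381e-04]), 'ft_force': array([ 0.05624604, -0.35428187, -0.3756583 ]), 'torque': array([0.00012895, 0.01755895, 0.02814275]), 'width': 0.08686816139295239}
0.0187
scene {'K': array([[620.32693483,   0.        , 316.51980772],
       [  0.        , 620.32693483, 227.5231491 ],
       [  0.        ,   0.        ,   1.        ]]), 'R': array([[ 0.83934575,  0.54337795,  0.01546366],
       [ 0.30995199, -0.45502006, -0.83479728],
       [-0.44657416,  0.70547654, -0.55034023]]), 't': array([-0.51349554, -0.08935196,  1.93522699])}
top {'K': array([[
[... 165 characters left out ...]
738519, -0.99981483, -0.00824984],
       [-0.99890253, -0.01700924, -0.04363975],
       [ 0.04349135,  0.00899947, -0.99901327]]), 't': array([0.05656825, 0.58741811, 1.29679709])}
wrist {'K': array([[364.55474478,   0.        , 319.48300499],
       [  0.        , 364.55474478, 234.28046009],
       [  0.        ,   0.        ,   1.        ]]), 'mount': array([[-6.22724707e-05, -9.52440258e-01, -3.04725371e-01,
         8.52550899e-02],
       [ 9.99999915e-01, -1.83660782e-04,  3.69688474e-04,
         5.56825065e-05],
       [-4.08072286e-04, -3.04725322e-01,  9.52440188e-01,
        -1.87041949e-01],
       [ 0.00000000e+00,  0.00000000e+00,  0.00000000e+00,
         1.00000000e+00]])}
```

View pics/scene0.png

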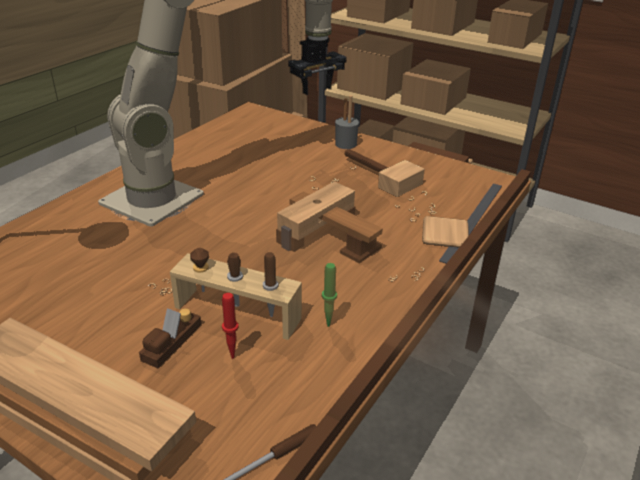

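View pics/top0.png

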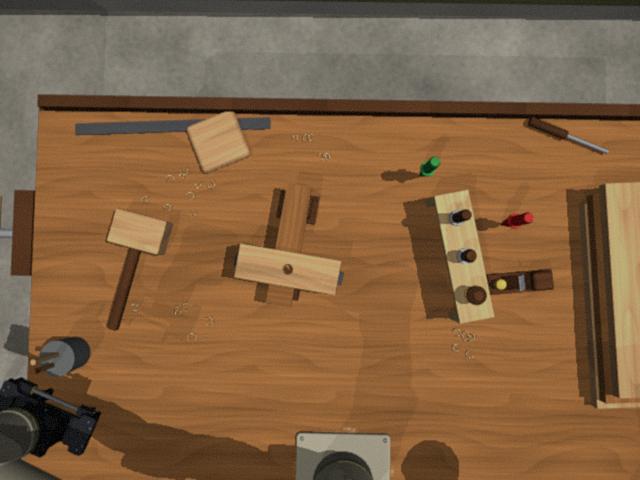

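View pics/wrist0.png

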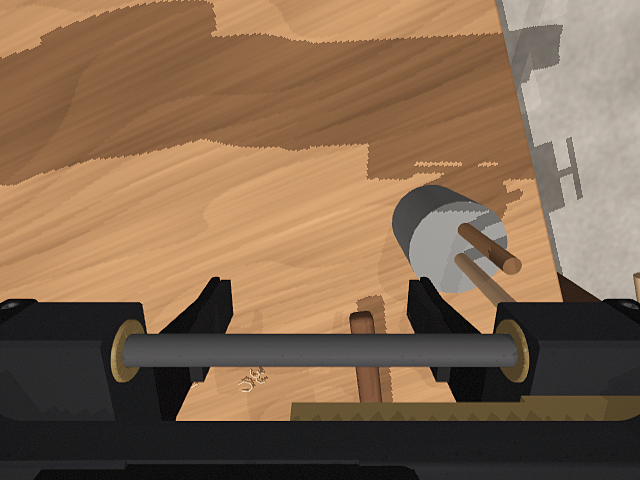

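```bash
cat > h.py <<'E'
import numpy as np, cv2
from bench import r
from scipy.spatial.transform import Rotation as Rot
def cam(n,st=None):
    c=r.calibration(n); K=c["K"]
    if n!="wrist": return K,c["R"],c["t"]
    T=np.eye(4);T[:3,:3]=Rot.from_quat(st["eef_rot"]).as_matrix();T[:3,3]=st["ee_pos"]
    M=np.linalg.inv(T@c["mount"]); return K,M[:3,:3],M[:3,3]
def ray(C,u,v):
    K,R,t=C; d=R.T@np.linalg.inv(K)@np.array([u,v,1.]); o=-R.T@t; return o,d/np.linalg.norm(d)
def onz(C,u,v,z):
    o,d=ray(C,u,v); return o+d*(z-o[2])/d[2]
def proj(C,X):
    K,R,t=C; p=K@(R@np.asarray(X,float)+t); return p[:2]/p[2]
def two(C1,p1,C2,p2):
    o1,d1=ray(C1,*p1);o2,d2=ray(C2,*p2)
    A=np.stack([d1,-d2],1);s=np.linalg.lstsq(A,o2-o1,rcond=None)[0]
    a,b=o1+s[0]*d1,o2+s[1]*d2; return (a+b)/2,np.linalg.norm(a-b)
E
python3 - <<'E'
from h import *
s=cv2.imread("pics/scene0.png");t=cv2.imread("pics/top0.png")
a=cv2.resize(s[235:345,160:310],(600,440),interpolation=cv2.INTER_CUBIC)
cv2.imwrite("pics/c1.png",a)
b=cv2.resize(t[180:330,425:560],(540,600),interpolation=cv2.INTER_CUBIC);cv2.imwrite("pics/c2.png",b)
b=cv2.resize(t[225:305,225:355],(780,480),interpolation=cv2.INTER_CUBIC);cv2.imwrite("pics/c3.png",b)
E
```

```text
(no output)
```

View pics/c1.png

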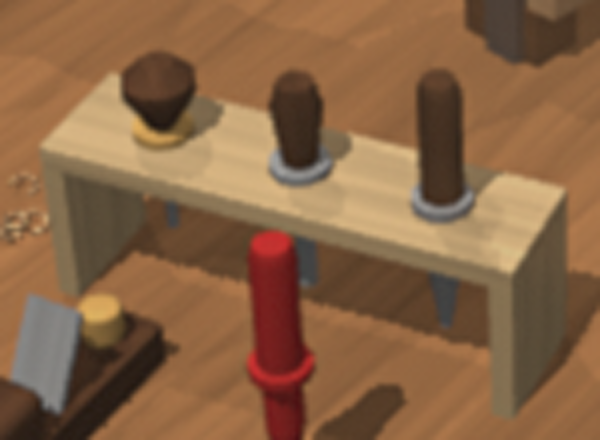

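View pics/c2.png

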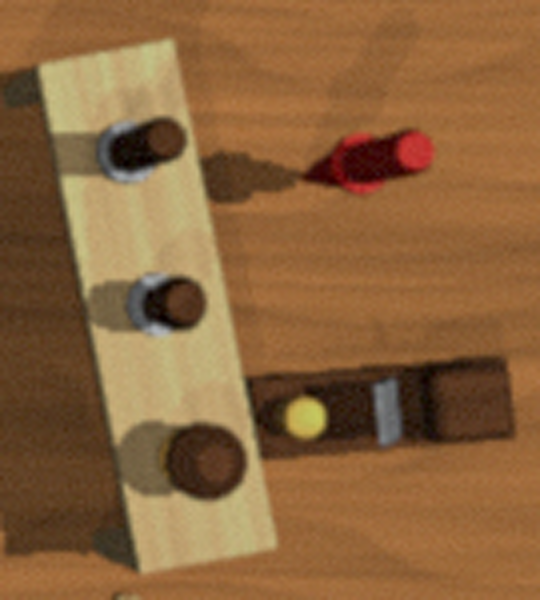

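View pics/c3.png

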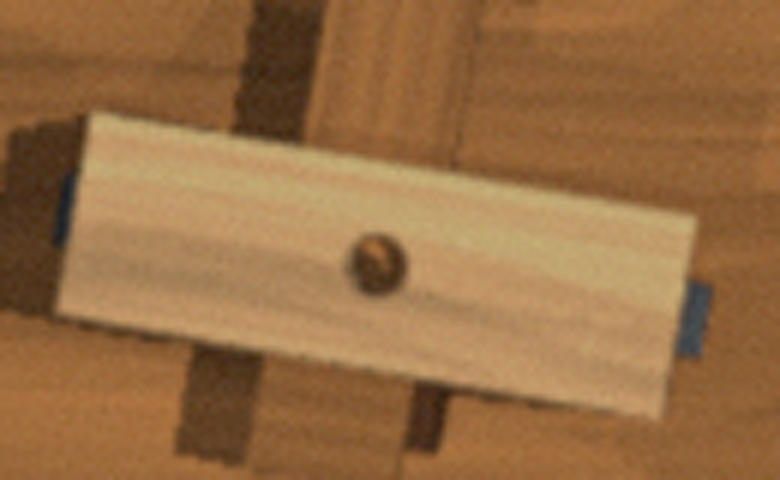

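```bash
python3 - <<'E'
from h import *
C=cam("top");S=cam("scene")
P=[onz(C,425+(u+.5)/4-.5,180+(v+.5)/4-.5,.110) for u,v in [(40,65),(173,40),(276,547),(140,572)]]
P=np.array(P);print(P.round(4),"c",P.mean(0).round(4)); print([np.linalg.norm(P[i]-P[i-1]).round(4) for i in range(4)])
c=P.mean(0);ax=((P[0]+P[1])-(P[2]+P[3]))/2;ax/=np.linalg.norm(ax)
print("axis",ax,np.degrees(np.arctan2(ax[1],ax[0])),"holes",c+.09*ax,c,c-.09*ax)
L=np.array([onz(C,225+(u+.5)/6-.5,225+(v+.5)/6-.5,.098) for u,v in [(92,112),(696,216),(660,418),(60,314)]])
print(L.round(4),L.mean(0).round(4),[np.linalg.norm(L[i]-L[i-1]).round(4) for i in range(4)])
h=onz(C,225+(379.5)/6-.5,225+(265.5)/6-.5,.098);print("hole",h)
l=((L[0]+L[3])-(L[1]+L[2]));print("leg long axis deg",np.degrees(np.arctan2(l[1],l[0])))
# scene checks
sc=c+.09*ax
for z in(.11,.118,.198): print("drift proj scene",proj(S,[sc[0],sc[1],z]),"top",proj(C,[sc[0],sc[1],z]))
print("hole scene",proj(S,h))
# drift top two view
t=(425+(166)/4,180+138/4); s=(160+439/4,235+76/4); print("two",two(C,t,S,s))
img=cv2.imread("pics/scene0.png");cv2.imwrite("pics/c4.png",cv2.resize(img[180:250,270:390],(720,420),interpolation=cv2.INTER_CUBIC))
E
```

```text
[[ 0.6957 -0.2002  0.11  ]
 [ 0.7115 -0.2773  0.11  ]
 [ 0.4191 -0.3379  0.11  ]
 [ 0.4033 -0.2599  0.11  ]] c [ 0.5574 -0.2688  0.11  ]
[np.float64(0.2984), np.float64(0.0788), np.float64(0.2987), np.float64(0.0796)]
axis [0.97947411 0.20157002 0.        ] 11.62878467145701 holes [ 0.64554798 -0.25070546  0.11      ] [ 0.55739531 -0.26884676  0.11      ] [ 0.46924264 -0.28698806  0.11      ]
[[0.5781 0.2529 0.098 ]
 [0.5415 0.0159 0.098 ]
 [0.4626 0.0287 0.098 ]
 [0.4989 0.2635 0.098 ]] [0.5203 0.1402 0.098 ] [np.float64(0.0798), np.float64(0.2398), np.float64(0.0798), np.float64(0.2376)]
hole [0.52019986 0.13928416 0.098     ]
leg long axis deg 81.2189031864425
drift proj scene [269.78884985 286.04895202] top [456.24343677 217.6928168 ]
drift proj scene [269.69704143 283.2840183 ] top [457.1217169  217.37600011]
drift proj scene [268.74629065 254.65088257] top [466.59096526 213.96021526]
hole scene [316.63745584 201.49860153]
two (array([ 0.64547928, -0.2493666 ,  0.19902624]), np.float64(0.0029673557027768385))
```

View pics/c4.png

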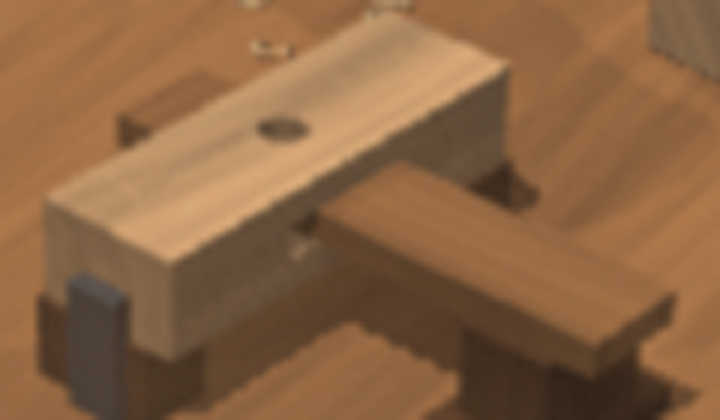

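The three brown-handled tools in the rack are at scene (200,258), (235,266) and (270,270). The last is the drift: it has the tallest cylindrical handle, its shank tapers, and it measures 0.199 m at the top against 0.198 expected. In the top view it is at (460,216). The green tool at (330,295) and the red one at (231,325) are decoys, standing on the bench. Next I'll look down the leg hole with the wrist camera.

send_rows --pt "0 0 1 0 0 0 -1" --pt "0.3 -0.5 0.6 0 0 0 -1" --pt "0.75 -1 0 0 0 0 -1" --pt "0.75 -1 0 0 0 0 -1" --pt "0.75 -1 0 0 0 0 -1" --pt "0.75 -1 0 0 0 0 -1" --pt "0.75 -1 0 0 0 0 -1" --pt "0.75 -1 0 0 0 0 -1" --pt "0.75 -1 0 0 0 0 -1" --pt "0.75 -1 0 0 0 0 -1"

```text
time: 0.98
ee_pos: [0.4194, 0.3174, 0.2427]
eef_rot: [0.183, 0.983, -0.003, -0.003]
ft_force: [0.2, 0.7, 0.5]
width: 0.0871
```

send_rows --pt "0.85 -1 0 0 0 0 -1" --pt "0.85 -1 0 0 0 0 -1" --pt "0.85 -1 0 0 0 0 -1" --pt "0.85 -1 0 0 0 0 -1" --pt "0.85 -1 -0.3 0 0 0 -1" --pt "0.85 -1 -0.6 0 0 0 -1" --pt "0.7 -0.8 -1 0 0 0 -1" --pt "0.2 -0.2 -1 0 0 0 -1" --pt "0 0 0 0 0 0 -1"

```text
time: 1.73
ee_pos: [0.6055, 0.0894, 0.1576]
eef_rot: [0.188, 0.982, -0.003, 0.0]
ft_force: [-1.2, 0.3, -1.0]
width: 0.087
```

```bash
python3 - <<'E'
from h import *
s=r.read_state(); im=r.camera("wrist");cv2.imwrite("pics/w1.png",im)
print(s["time"],s["ee_pos"],s["eef_rot"]);print(proj(cam("wrist",s),[.520,.1395,.098]))
E
```

```text
1.7333 [0.60552675 0.08941951 0.15758925] [ 1.87608847e-01  9.82238705e-01 -3.16935409e-03  3.87280412e-05]
[343.55382479  96.43989151]
```

View pics/w1.png

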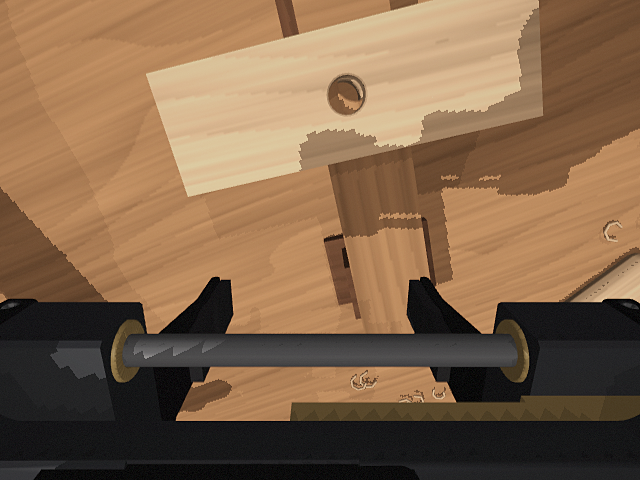

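```bash
python3 - <<'E'
from h import *
im=cv2.imread("pics/w1.png")
c=cv2.resize(im[64:124,312:382],(770,660),interpolation=cv2.INTER_CUBIC)[:600]
cv2.imwrite("pics/c5.png",c)
E
```

```text
(no output)
```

View pics/c5.png

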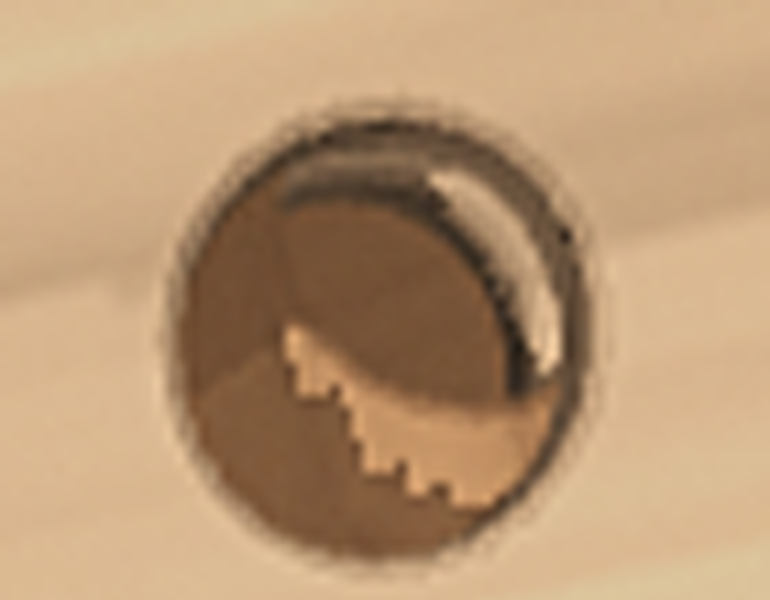

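```bash
python3 - <<'E'
from h import *
st=dict(ee_pos=np.array([0.60552675,0.08941951,0.15758925]),eef_rot=np.array([1.87608847e-01,9.82238705e-01,-3.16935409e-03,3.87280412e-05]))
C=cam("wrist",st)
f=lambda u,v,z:onz(C,312+(u+.5)/11-.5,64+(v+.5)/11-.5,z)
for u,v in[(382,335),(172,335),(592,335),(382,112),(382,560)]: print(f(u,v,.098).round(4))
h=f(382,335,.098)
pts=np.array([f(*p,.080) for p in[(278,330),(310,372),(350,398),(400,412),(450,416),(510,405),(552,378),(272,215),(274,270)]])[:,:2]
from scipy.optimize import least_squares
s=least_squares(lambda c:np.linalg.norm(pts-c,axis=1)-.012,h[:2]+[0.005,0]);print("rail",s.x,s.fun.round(4))
s2=least_squares(lambda c:np.linalg.norm(pts-c[:2],axis=1)-c[2],[*s.x,.012]);print(s2.x)
d=s.x-h[:2];print("off world",d)
a=np.radians(81.2189);ly=np.array([np.cos(a),np.sin(a)]);lx=np.array([ly[1],-ly[0]]);print("off leg",d@lx,d@ly)
for sx in(-8,8):
  for sy in(-8,8): print(sx,sy,(lx*sx+ly*sy).round(2))
E
```

```text
[0.5193 0.1416 0.098 ]
[0.5148 0.1304 0.098 ]
[0.5237 0.1528 0.098 ]
[0.5082 0.1457 0.098 ]
[0.5308 0.1373 0.098 ]
rail [0.5272226  0.13509545] [-0.0007 -0.0033 -0.0045 -0.0036 -0.0015  0.002   0.005   0.0058  0.0027]
[ 56.21965505 -61.65155001  83.19234834]
off world [ 0.00794206 -0.006506  ]
off leg 0.008842171101314153 -0.005217306375842647
-8 -8 [-9.13 -6.68]
-8 8 [-6.68  9.13]
8 -8 [ 6.68 -9.13]
8 8 [9.13 6.68]
```

```bash
python3 - <<'E'
from h import *
from scipy.optimize import least_squares
st=dict(ee_pos=np.array([0.60552675,0.08941951,0.15758925]),eef_rot=np.array([1.87608847e-01,9.82238705e-01,-3.16935409e-03,3.87280412e-05]))
C=cam("wrist",st)
f=lambda u,v,z:onz(C,312+(u+.5)/11-.5,64+(v+.5)/11-.5,z)
h=f(382,335,.098)
a=np.radians(81.2189);ly=np.array([np.cos(a),np.sin(a)]);lx=np.array([ly[1],-ly[0]])
P=[(278,330),(310,372),(350,398),(400,412),(450,416),(510,405),(552,378),(272,215),(274,270)]
for Q in(P,P[:7],P[1:6]):
    pts=np.array([f(*p,.080) for p in Q])[:,:2]
    s=least_squares(lambda c:np.linalg.norm(pts-c,axis=1)-.012,f(475,220,.08)[:2]);d=s.x-h[:2]
    print("rail",s.x,(s.fun*1e3).round(1),"off",d,"leg",d@lx,d@ly)
c=h[:2]
K=[]
def px(X): p=proj(C,X); return ((p-[312,64]+.5)*11-.5).astype(int)
im=cv2.imread("pics/c5.png")
for sx,sy,col in((-8,8,(0,0,255)),(8,8,(0,255,0))):
    for z in(.08,.062):
        rc=c+sx*1e-3*lx+sy*1e-3*ly
        q=np.array([px([*(rc+.012*np.array([np.cos(t),np.sin(t)])),z]) for t in np.linspace(0,6.283,60)])
        cv2.polylines(im,[q],True,col,1)
for z in(.098,.08,.062,.044):
    q=np.array([px([*(c+.012*np.array([np.cos(t),np.sin(t)])),z]) for t in np.linspace(0,6.283,60)]);cv2.polylines(im,[q],True,(255,0,0),1)
cv2.imwrite("pics/c6.png",im)
E
```

```text
rail [0.51371347 0.14955823] [ 0.6  0.6  0.4 -0.1 -0.2 -0.2 -0.5 -0.9 -0.6] off [-0.00556707  0.00795678] leg -0.006716498599652629 0.007013647674078808
rail [0.51334362 0.14882638] [-0.   0.1  0.  -0.2 -0.1  0.1  0. ] off [-0.00593692  0.00722493] leg -0.006970289679306426 0.006233914090494003
rail [0.51331954 0.14878742] [ 0.1  0.  -0.2 -0.1  0.2] off [-0.005961    0.00718597] leg -0.0069881394592951505 0.006191736918358398
```

View pics/c6.png

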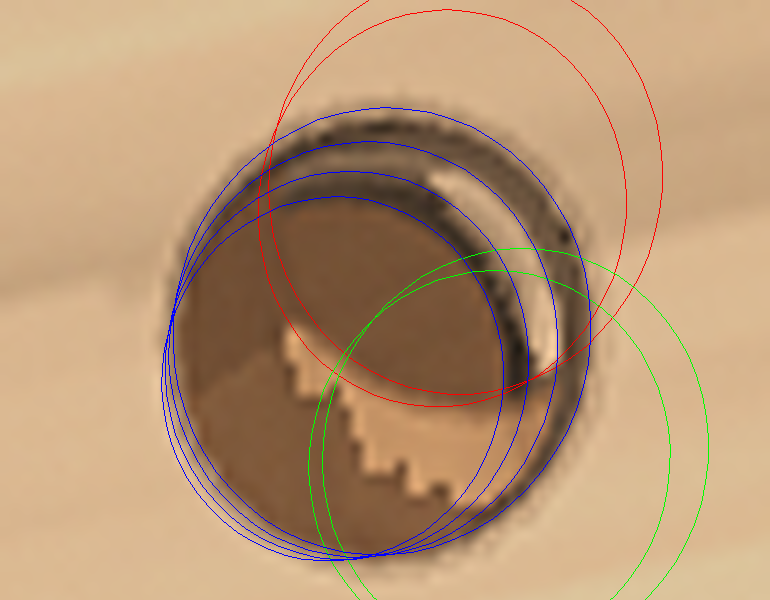

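The view shows the leg hole mouth at wrist pixel (346.7,94.5). The rail hole's edge fits an offset of about (-8,+8) mm in leg x,y (the red overlay), which is world (-6.7,+9.1) mm. Next is the drift.

send_rows --pt "0 0 1 0 0 0 -1" --pt "0 -0.6 1 0 0 0 -1" --pt "0.1 -1 1 0 0 0 -1" --pt "0.1 -1 0.6 0 0 0 -1" --pt "0.1 -1 0.4 0 0 0 -1" --pt "0.1 -1 0 0 0 0 -1" --pt "0.1 -1 0 0 0 0 -1" --pt "0.1 -1 0 0 0 0 -1" --pt "0.1 -1 0 0 0 0 -1" --pt "0.1 -1 0 0 0 0 -1"

```text
time: 2.62
ee_pos: [0.627, -0.1528, 0.3074]
eef_rot: [0.171, 0.985, 0.004, 0.008]
ft_force: [0.9, 1.1, -0.5]
width: 0.0873
```

```bash
python3 - <<'E'
from h import *
S=cam("scene");C=cam("top")
print("red tip",onz(S,232,358,0),"green tip",onz(S,328,325,0))
print("red top",two(S,(229,295),C,(527,217)),"green top",two(S,(330,266),C,(434,160)))
E
```

```text
red tip [ 0.64308755 -0.3922185   0.        ] green tip [ 7.62584064e-01 -1.83028406e-01 -1.11022302e-16]
red top (array([ 0.64393359, -0.38786827,  0.17723927]), np.float64(0.0018632536547970625)) green top (array([ 0.76505556, -0.18488309,  0.17634964]), np.float64(0.002461264168037815))
```

send_rows --pt "0.15 -1 -0.3 0 0 0 -1" --pt "0.15 -0.9 -0.5 0 0 0 -1" --pt "0.1 -0.5 -0.5 0 0 0 -1" --pt "0 0 0 0 0 0 -1" --pt "0 0 0 0 0 0 -1"

```text
time: 3.03
ee_pos: [0.6399, -0.228, 0.2797]
eef_rot: [0.17, 0.985, 0.004, 0.014]
ft_force: [-0.6, 1.3, 0.8]
width: 0.0871
```

```bash
python3 - <<'E'
from h import *
s=r.read_state(); im=r.camera("wrist");cv2.imwrite("pics/w2.png",im)
print(s["time"],s["ee_pos"],s["eef_rot"],s["ft_force"]);C=cam("wrist",s)
print(proj(C,[.6455,-.250,.198]),proj(C,[.6455,-.250,.118]))
print("tilt axis",Rot.from_quat(s["eef_rot"]).as_matrix()[:,2])
E
```

```text
3.0333 [ 0.63990722 -0.22803813  0.27969121] [0.17025358 0.98528929 0.00405775 0.01422224] [-0.55151833  1.28230748  0.81724825]
[293.84738685 246.10458475] [298.13767849 216.94755731]
tilt axis [ 0.02940774  0.00315335 -0.99956252]
```

View pics/w2.png

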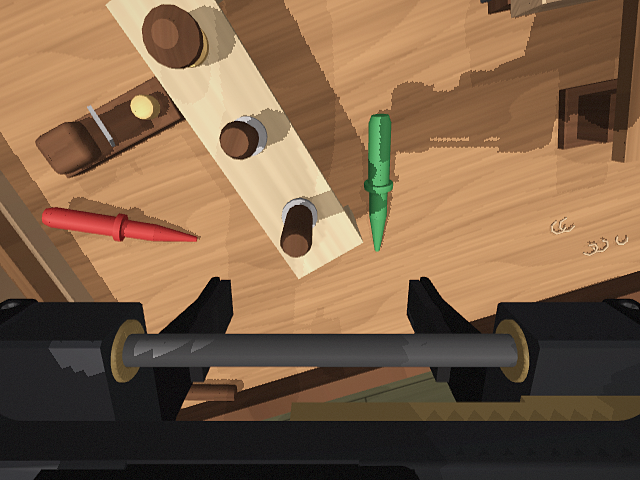

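send_rows --pt "0.2 -0.6 -0.5 -0.04 0.34 0 -1" --pt "0.1 -0.3 -0.3 0 0 0 -1" --pt "0 0 0 0 0 0 -1" --pt "0 0 0 0 0 0 -1"

```text
time: 3.42
ee_pos: [0.6522, -0.2472, 0.2616]
eef_rot: [0.165, 0.986, 0.002, 0.003]
ft_force: [-0.2, 1.3, 0.7]
width: 0.087
```

```bash
cat >> h.py <<'E'
def need(target):
    s=r.read_state();M=Rot.from_quat(s["eef_rot"]).as_matrix();z=M[:,2]
    d=np.asarray(target)-s["ee_pos"]
    print("t",round(s["time"],2),"pos",s["ee_pos"].round(4),"F",s["ft_force"].round(1),"T",s["torque"].round(2),"w",round(s["width"],4))
    print("shift units",(d/.03).round(2),"turn units",(np.degrees([-z[1],z[0]])/5).round(3),"yaw jaw",np.degrees(np.arctan2(M[1,1],M[0,1])).round(1))
    return s
E
python3 - <<'E'
from h import *
need([.6455,-.250,.1335])
E
```

```text
t 3.42 pos [ 0.6522 -0.2472  0.2616] F [-0.2  1.3  0.7] T [ 0.02 -0.06 -0.01] w 0.087
shift units [-0.22 -0.09 -4.27] turn units [-0.025  0.085] yaw jaw 71.0
```

send_rows --pt "-0.22 -0.09 -0.3 -0.02 0.08 0 -1" --pt "0 0 -0.7 0 0 0 -1" --pt "0 0 -0.5 0 0 0 -1" --pt "0 0 0 0 0 0 -1" --pt "0 0 0 0 0 0 -1"

```text
time: 3.83
ee_pos: [0.6476, -0.2434, 0.2225]
eef_rot: [0.162, 0.987, 0.002, 0.005]
ft_force: [-0.0, 0.1, 0.4]
width: 0.087
```

```bash
python3 - <<'E'
from h import *
s=need([.6455,-.250,.1335]);im=r.camera("wrist");cv2.imwrite("pics/w3.png",im)
C=cam("wrist",s);print(proj(C,[.6455,-.250,.198]),proj(C,[.6455,-.250,.118]))
E
```

```text
t 3.83 pos [ 0.6476 -0.2434  0.2225] F [-0.   0.1  0.4] T [ 0.01 -0.04  0.02] w 0.087
shift units [-0.07 -0.22 -2.97] turn units [-0.018  0.119] yaw jaw 71.3
[307.9824374  261.01330339] [310.34935061 224.16355591]
```

View pics/w3.png

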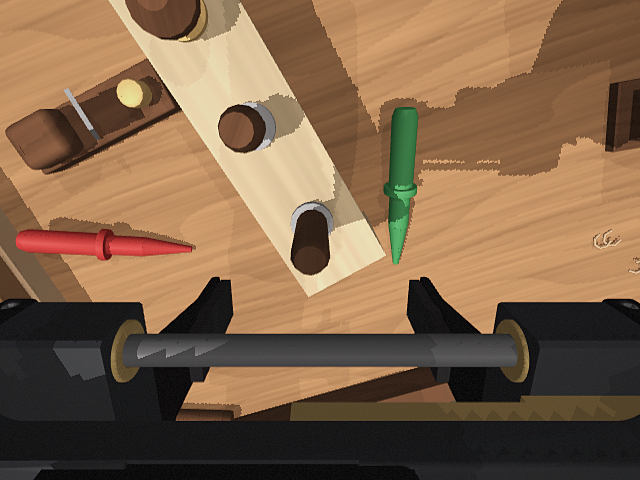

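send_rows --pt "-0.12 -0.2 0 -0.02 0.12 0 -1" --pt "0 0 -0.5 0 0 0 -1" --pt "0 0 -0.6 0 0 0 -1" --pt "0 0 -0.6 0 0 0 -1" --pt "0 0 -0.5 0 0 0 -1" --pt "0 0 -0.3 0 0 0 -1" --pt "0 0 0 0 0 0 -1"

```text
time: 4.47
ee_pos: [0.6464, -0.2521, 0.1555]
eef_rot: [0.162, 0.987, -0.001, 0.005]
ft_force: [-0.4, 0.5, 0.2]
width: 0.0869
```

```bash
python3 - <<'E'
from h import *
s=need([.6443,-.2495,.1335])
E
```

```text
t 4.47 pos [ 0.6464 -0.2521  0.1555] F [-0.4  0.5  0.2] T [ 0.02  0.04 -0.  ] w 0.0869
shift units [-0.07  0.09 -0.73] turn units [0.053 0.114] yaw jaw 71.4
```

send_rows --pt "-0.07 0.09 -0.3 0.05 0.12 0 -1" --pt "0 0 -0.3 0 0.05 0 -1" --pt "0 0 -0.1 0 0 0 -1" --pt "0 0 0 0 0 0 -1"

```text
time: 4.8
ee_pos: [0.6453, -0.2501, 0.136]
eef_rot: [0.162, 0.987, -0.001, -0.002]
ft_force: [0.2, 0.1, -0.5]
width: 0.0868
```

```bash
python3 - <<'E'
from h import *
s=need([.6443,-.2495,.1335]);im=r.camera("wrist");cv2.imwrite("pics/w4.png",im)
E
```

```text
t 4.8 pos [ 0.6453 -0.2501  0.136 ] F [ 0.2  0.1 -0.5] T [-0.03 -0.   -0.04] w 0.0868
shift units [-0.03  0.02 -0.08] turn units [ 0.012 -0.038] yaw jaw 71.4
```

View pics/w4.png

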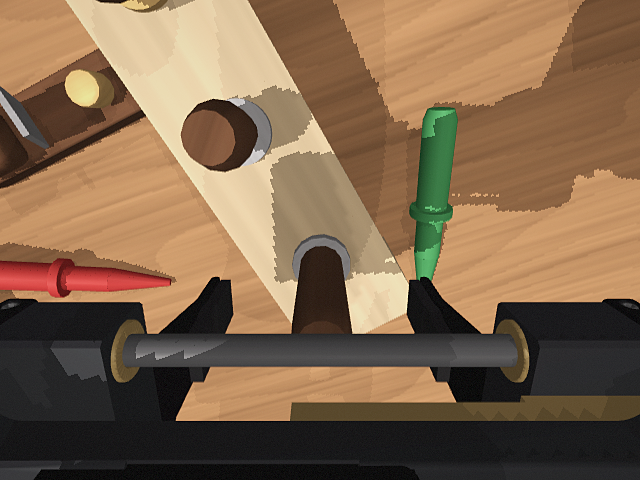

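send_rows --pt "0 0 0 0 0 0 0.2" --pt "0 0 0 0 0 0 0.6" --pt "0 0 0 0 0 0 1" --pt "0 0 0 0 0 0 1" --pt "0 0 0 0 0 0 1" --pt "0 0 0 0 0 0 1" --grip_force 60

```text
time: 5.35
ee_pos: [0.6462, -0.2505, 0.1383]
eef_rot: [0.162, 0.987, -0.001, -0.0]
ft_force: [-0.6, 0.1, -0.2]
width: 0.055
```

```bash
python3 - <<'E'
from h import *
s=need([.6443,-.2495,.1335])
E
```

```text
t 5.35 pos [ 0.6462 -0.2505  0.1383] F [-0.6  0.1 -0.2] T [ 0.02 -0.   -0.04] w 0.055
shift units [-0.06  0.03 -0.16] turn units [ 0.023 -0.004] yaw jaw 71.4
```

send_rows --pt "0 0 -0.08 0 0 0 1" --pt "0 0 0 0 0 0 1" --pt "0 0 0 0 0 0 1" --pt "0 0 0 0 0 0 1" --pt "0 0 0 0 0 0 1" --pt "0 0 0 0 0 0 1"

```text
time: 5.85
ee_pos: [0.6463, -0.2504, 0.1357]
eef_rot: [0.162, 0.987, -0.001, 0.0]
ft_force: [0.1, -0.2, -0.1]
width: 0.0247
```

```bash
python3 - <<'E'
from h import *
s=need([.6443,-.2495,.1335])
E
```

```text
t 5.85 pos [ 0.6463 -0.2504  0.1357] F [ 0.1 -0.2 -0.1] T [-0.1   0.02  0.01] w 0.0247
shift units [-0.07  0.03 -0.07] turn units [ 0.022 -0.002] yaw jaw 71.4
```

send_rows --pt "0 0 0.1 0 0 0 1" --pt "0 0 0.3 0 0 0 1" --pt "0 0 0.5 0 0 0 1" --pt "0 0 0.6 0 0 0 1" --pt "0 0 0.6 0 0 0 1" --pt "0 0 0.6 0 0 0 1" --pt "0 0 0.6 0 0 0 1" --pt "0 0 0.6 0 0 0 1" --pt "0 0 0.4 0 0 0 1" --pt "0 0 0 0 0 0 1"

```text
time: 6.68
ee_pos: [0.6429, -0.2495, 0.2722]
eef_rot: [0.162, 0.987, -0.001, -0.003]
ft_force: [-0.1, -1.1, -1.6]
width: 0.0246
```

```bash
python3 - <<'E'
from h import *
s=need([.5164,.1451,.257]);cv2.imwrite("pics/w5.png",r.camera("wrist"));cv2.imwrite("pics/s5.png",r.camera("scene"))
E
```

```text
t 6.68 pos [ 0.6429 -0.2495  0.2722] F [-0.1 -1.1 -1.6] T [-0.02 -0.04 -0.01] w 0.0246
shift units [-4.22 13.15 -0.51] turn units [ 0.01  -0.072] yaw jaw 71.4
```

View pics/w5.png

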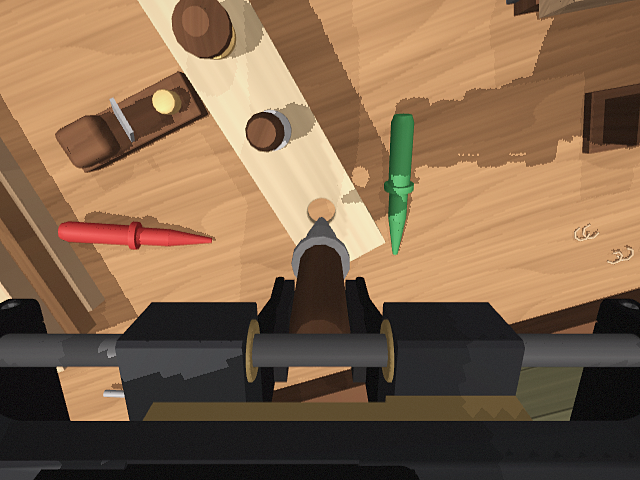

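View pics/s5.png

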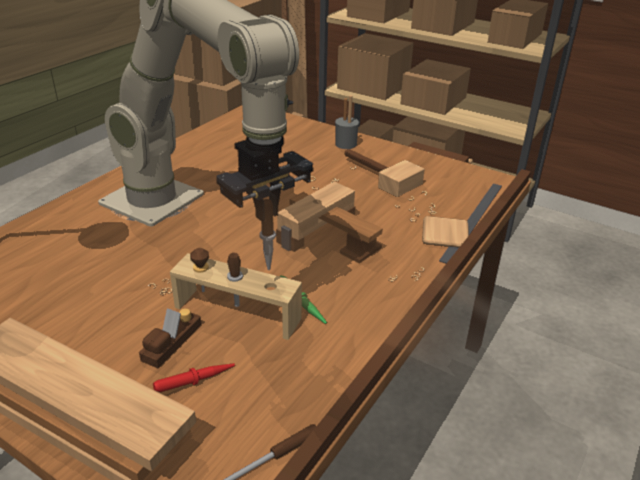

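```bash
python3 - <<'E'
from h import *
c=r.calibration("wrist");M=np.linalg.inv(c["mount"]);C=(c["K"],M[:3,:3],M[:3,3])
im=cv2.imread("pics/w5.png");big=cv2.resize(im[190:300,270:370],(600,660),interpolation=cv2.INTER_CUBIC)[:600]
for z in(.1157,.0777,.0637,.0257,.0177):
    p=proj(C,[0,0,z]);print(z,p)
cv2.imwrite("pics/c7.png",big)
E
```

```text
0.1157 [319.21411994 221.4457334 ]
0.0777 [319.20409939 234.95486012]
0.0637 [319.19971709 240.86281465]
0.0257 [319.18524525 260.37291269]
0.0177 [319.18159449 265.29464489]
```

View pics/c7.png

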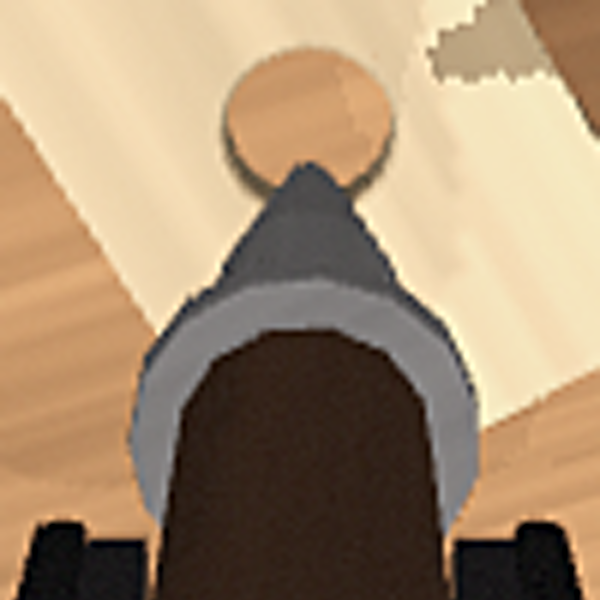

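Grasp is good. The drift hangs straight, with its tip at wrist pixel (321.7,221) against (319.2,221.4) predicted, which is about 2 mm off in tool y. The decoys toppled on their own; they were already lying in the second wrist view, before I had touched anything. Carrying the drift to the leg.

send_rows --pt "0 0.4 0 0 -0.05 0 1" --pt "-0.2 0.7 0 0 0 0 1" --pt "-0.3 0.9 0 0 0 0 1" --pt "-0.3 0.9 0 0 0 0 1" --pt "-0.3 0.9 0 0 0 0 1" --pt "-0.3 0.9 0 0 0 0 1" --pt "-0.3 0.9 0 0 0 0 1" --pt "-0.3 0.9 0 0 0 0 1" --pt "-0.3 0.9 0 0 0 0 1" --pt "-0.3 0.9 0 0 0 0 1"

```text
time: 7.62
ee_pos: [0.5519, 0.0118, 0.2544]
eef_rot: [0.164, 0.986, -0.003, -0.011]
ft_force: [0.8, -0.3, -2.8]
width: 0.0249
```

```bash
python3 - <<'E'
from h import *
s=need([.5153,.1442,.24])
E
```

```text
t 7.62 pos [0.5519 0.0118 0.2544] F [ 0.8 -0.3 -2.8] T [ 0.09 -0.13  0.01] w 0.0249
shift units [-1.22  4.41 -0.48] turn units [ 0.015 -0.263] yaw jaw 71.1
```

send_rows --pt "-0.25 0.9 0 0 -0.1 0 1" --pt "-0.25 0.9 0 0 -0.1 0 1" --pt "-0.25 0.8 0 0 -0.05 0 1" --pt "-0.2 0.6 0 0 0 0 1" --pt "-0.1 0.4 -0.1 0 0 0 1" --pt "0 0 0 0 0 0 1" --pt "0 0 0 0 0 0 1"

```text
time: 8.2
ee_pos: [0.5073, 0.1388, 0.2433]
eef_rot: [0.155, 0.988, -0.001, -0.005]
ft_force: [0.1, -0.4, -2.3]
width: 0.0246
```

```bash
python3 - <<'E'
from h import *
s=need([.5153,.1442,.228])
E
```

```text
t 8.2 pos [0.5073 0.1388 0.2433] F [ 0.1 -0.4 -2.3] T [-0.03 -0.07 -0.  ] w 0.0246
shift units [ 0.27  0.18 -0.51] turn units [ 0.009 -0.122] yaw jaw 72.2
```

send_rows --pt "0.25 0.17 -0.3 0 -0.12 0 1" --pt "0 0 -0.2 0 0 0 1" --pt "0 0 0 0 0 0 1" --pt "0 0 0 0 0 0 1"

```text
time: 8.53
ee_pos: [0.5136, 0.1417, 0.2261]
eef_rot: [0.155, 0.988, -0.002, -0.001]
ft_force: [-0.6, 0.1, -2.0]
width: 0.0249
```

```bash
python3 - <<'E'
from h import *
s=need([.5153,.1442,.22]);im=r.camera("wrist");cv2.imwrite("pics/w6.png",im)
C=cam("wrist",s);print("hole",proj(C,[.5193,.1416,.098]),"lens",proj(C,[.516,.1462,.098]))
cv2.imwrite("pics/c8.png",cv2.resize(im[170:300,250:390],(646,600),interpolation=cv2.INTER_CUBIC))
E
```

```text
t 8.53 pos [0.5136 0.1417 0.2261] F [-0.6  0.1 -2. ] T [ 0.03 -0.06 -0.01] w 0.0249
shift units [ 0.06  0.08 -0.2 ] turn units [ 0.031 -0.03 ] yaw jaw 72.1
hole [321.5331085  223.72983879] lens [325.29952879 218.84321115]
```

View pics/c8.png

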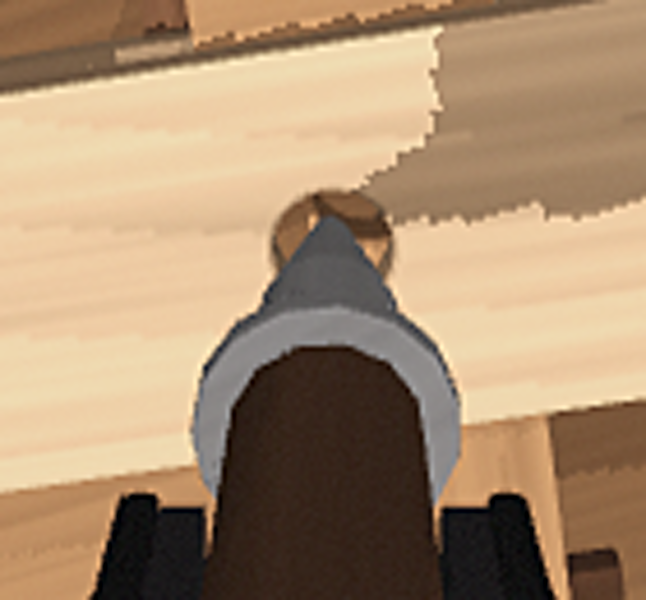

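send_rows --pt "0.07 0.07 -0.2 0.03 -0.03 0 1" --pt "0 0 -0.2 0 0 0 1" --pt "0 0 -0.2 0 0 0 1" --pt "0 0 0 0 0 0 1"

```text
time: 8.92
ee_pos: [0.5164, 0.142, 0.2071]
eef_rot: [0.157, 0.988, 0.0, 0.0]
ft_force: [-0.7, -0.7, -2.9]
width: 0.0246
```

```bash
python3 - <<'E'
from h import *
s=need([.5155,.1440,.195])
E
```

```text
t 8.92 pos [0.5164 0.142  0.2071] F [-0.7 -0.7 -2.9] T [-0.05  0.09  0.  ] w 0.0246
shift units [-0.03  0.07 -0.4 ] turn units [-0.002  0.011] yaw jaw 71.9
```

send_rows --pt "-0.03 0.08 -0.1 0 0 0 1" --pt "0 0 -0.12 0 0 0 1" --pt "0 0 -0.12 0 0 0 1" --pt "0 0 0 0 0 0 1"

```text
time: 9.25
ee_pos: [0.5153, 0.1445, 0.1956]
eef_rot: [0.157, 0.988, 0.0, 0.0]
ft_force: [-0.4, -0.0, -2.7]
width: 0.0248
```

```bash
python3 - <<'E'
from h import *
s=need([.5155,.1440,.185])
E
```

```text
t 9.25 pos [0.5153 0.1445 0.1956] F [-0.4 -0.  -2.7] T [-0.1  -0.12 -0.02] w 0.0248
shift units [ 0.01 -0.02 -0.35] turn units [-0.     0.009] yaw jaw 71.9
```

send_rows --pt "0 0 -0.12 0 0 0 1" --pt "0 0 -0.12 0 0 0 1" --pt "0 0 -0.12 0 0 0 1" --pt "0 0 0 0 0 0 1"

```text
time: 9.58
ee_pos: [0.5161, 0.144, 0.1842]
eef_rot: [0.157, 0.988, 0.0, 0.001]
ft_force: [0.2, -0.8, -3.0]
width: 0.0247
```

```bash
python3 - <<'E'
from h import *
s=need([.5155,.1440,.185])
E
```

```text
t 9.58 pos [0.5161 0.144  0.1842] F [ 0.2 -0.8 -3. ] T [-0.23 -0.31 -0.04] w 0.0247
shift units [-0.02 -0.    0.03] turn units [0.004 0.03 ] yaw jaw 71.9
```

send_rows --pt "0.03 -0.05 -0.05 0 0.02 0 1" --pt "0.03 -0.05 -0.08 0 0 0 1" --pt "0.03 -0.05 -0.08 0 0 0 1" --pt "0 0 0 0 0 0 1"

```text
time: 9.92
ee_pos: [0.5196, 0.1418, 0.1789]
eef_rot: [0.156, 0.988, 0.002, 0.001]
ft_force: [-1.2, 2.2, -4.0]
width: 0.0242
```

```bash
python3 - <<'E'
from h import *
s=need([.5188,.1400,.185])
E
```

```text
t 9.92 pos [0.5196 0.1418 0.1789] F [-1.2  2.2 -4. ] T [0.62 0.34 0.  ] w 0.0242
shift units [-0.03 -0.06  0.2 ] turn units [-0.048  0.03 ] yaw jaw 72.0
```

send_rows --pt "0 -0.06 -0.12 -0.04 0.02 0 1" --pt "0 -0.05 -0.12 0 0 0 1" --pt "0 -0.03 -0.12 0 0 0 1" --pt "0 0 -0.12 0 0 0 1"

```text
time: 10.25
ee_pos: [0.5227, 0.1408, 0.1703]
eef_rot: [0.156, 0.988, 0.005, 0.004]
ft_force: [-3.0, -1.0, 12.3]
width: 0.0245
```

```bash
python3 - <<'E'
from h import *
s=need([.5188,.1400,.165])
E
```

```text
t 10.25 pos [0.5227 0.1408 0.1703] F [-3.  -1.  12.3] T [-0.03  1.21 -0.02] w 0.0245
shift units [-0.13 -0.03 -0.18] turn units [-0.091  0.108] yaw jaw 72.1
```

send_rows --pt "-0.08 0 0 -0.09 0.11 0 1" --pt "-0.04 0 0 0 0 0 1" --pt "0 0 0 0 0 0 1"

```text
time: 10.5
ee_pos: [0.5195, 0.1416, 0.1703]
eef_rot: [0.156, 0.988, 0.001, 0.0]
ft_force: [1.5, 1.3, -1.7]
width: 0.0246
```

```bash
python3 - <<'E'
from h import *
s=need([.5188,.1400,.165]);im=r.camera("wrist");cv2.imwrite("pics/w7.png",im)
C=cam("wrist",s);print("hole",proj(C,[.5193,.1416,.098]))
cv2.imwrite("pics/c9.png",cv2.resize(im[160:340,240:400],(533,600),interpolation=cv2.INTER_CUBIC))
E
```

```text
t 10.5 pos [0.5195 0.1416 0.1703] F [ 1.5  1.3 -1.7] T [ 0.5  -0.46 -0.01] w 0.0246
shift units [-0.02 -0.05 -0.18] turn units [-0.01  0.01] yaw jaw 72.1
hole [319.04818474 236.86672818]
```

View pics/c9.png

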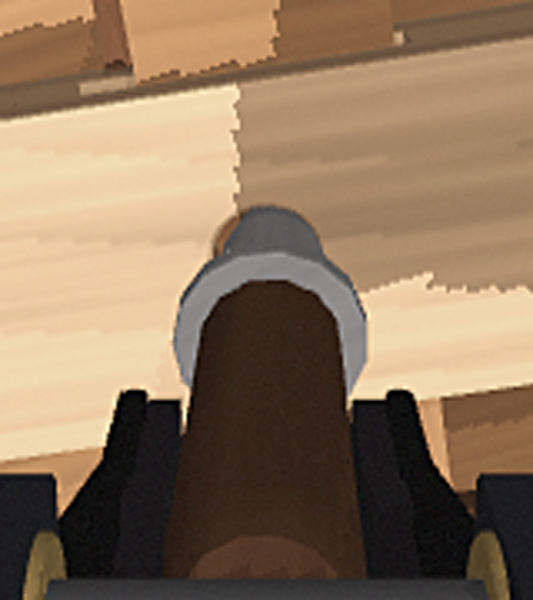

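send_rows --pt "-0.02 -0.07 -0.15 0 0 0 1" --pt "0 -0.04 -0.2 0 0 0 1" --pt "0 -0.02 -0.2 0 0 0 1"

```text
time: 10.8
ee_pos: [0.5225, 0.1395, 0.159]
eef_rot: [0.155, 0.988, 0.004, 0.005]
ft_force: [-2.3, 0.8, 10.0]
width: 0.0247
```

```bash
python3 - <<'E'
from h import *
s=need([.5188,.1400,.155])
E
```

```text
t 10.8 pos [0.5225 0.1395 0.159 ] F [-2.3  0.8 10. ] T [0.56 0.89 0.04] w 0.0247
shift units [-0.12  0.02 -0.13] turn units [-0.068  0.118] yaw jaw 72.1
```

send_rows --pt "-0.1 0 0 -0.07 0.12 0 1" --pt "-0.04 0 -0.15 0 0.03 0 1" --pt "-0.04 0 -0.2 0 0.03 0 1" --pt "-0.03 0 -0.15 0 0.03 0 1"

```text
time: 11.13
ee_pos: [0.5204, 0.1404, 0.1483]
eef_rot: [0.155, 0.988, 0.002, 0.001]
ft_force: [0.5, -0.5, 11.7]
width: 0.0249
```

```bash
python3 - <<'E'
from h import *
s=need([.5188,.1400,.145])
E
```

```text
t 11.13 pos [0.5204 0.1404 0.1483] F [ 0.5 -0.5 11.7] T [ 0.12 -0.04 -0.02] w 0.0249
shift units [-0.05 -0.01 -0.11] turn units [-0.033  0.019] yaw jaw 72.1
```

send_rows --pt "-0.04 0 -0.1 -0.03 0.03 0 1" --pt "-0.03 0 -0.2 0 0.03 0 1" --pt "-0.03 0 -0.2 0 0.03 0 1" --pt "-0.03 0 -0.2 0 0.03 0 1"

```text
time: 11.47
ee_pos: [0.5207, 0.1405, 0.1331]
eef_rot: [0.155, 0.988, 0.001, 0.0]
ft_force: [0.1, 0.9, 7.7]
width: 0.0247
```

```bash
python3 - <<'E'
from h import *
s=need([.5193,.1402,.124])
E
```

```text
t 11.47 pos [0.5207 0.1405 0.1331] F [0.1 0.9 7.7] T [ 0.42  0.04 -0.01] w 0.0247
shift units [-0.05 -0.01 -0.3 ] turn units [-0.025  0.006] yaw jaw 72.1
```

send_rows --pt "-0.02 0 -0.12 -0.02 0.02 0 1" --pt "-0.02 0 -0.15 0 0.02 0 1" --pt "-0.02 0 -0.15 0 0.02 0 1" --pt "-0.02 0 -0.15 0 0.02 0 1"

```text
time: 11.8
ee_pos: [0.5214, 0.1414, 0.1231]
eef_rot: [0.155, 0.988, 0.002, -0.0]
ft_force: [-21.5, -4.7, 59.7]
width: 0.0247
```

```bash
python3 - <<'E'
from h import *
s=need([.5205,.1402,.1237])
E
```

```text
t 11.8 pos [0.5214 0.1414 0.1231] F [-21.5  -4.7  59.7] T [-1.1   4.59  0.1 ] w 0.0247
shift units [-0.03 -0.04  0.02] turn units [-0.036  0.001] yaw jaw 72.2
```

send_rows --pt "0 0 0 0 0 0 1" --pt "0 0 0 0 0 0 1"

```text
time: 11.97
ee_pos: [0.5209, 0.1412, 0.1243]
eef_rot: [0.155, 0.988, 0.001, -0.001]
ft_force: [1.2, 2.2, -4.3]
width: 0.0246
```

```bash
python3 - <<'E'
from h import *
s=need([.5205,.1402,.1237]);im=r.camera("wrist");cv2.imwrite("pics/w8.png",im);sc=r.camera("scene");cv2.imwrite("pics/s8.png",cv2.resize(sc[120:280,250:410],(600,600),interpolation=cv2.INTER_CUBIC))
E
```

```text
t 11.97 pos [0.5209 0.1412 0.1243] F [ 1.2  2.2 -4.3] T [ 0.73 -0.17  0.01] w 0.0246
shift units [-0.01 -0.03 -0.02] turn units [-0.032 -0.01 ] yaw jaw 72.2
```

View pics/w8.png

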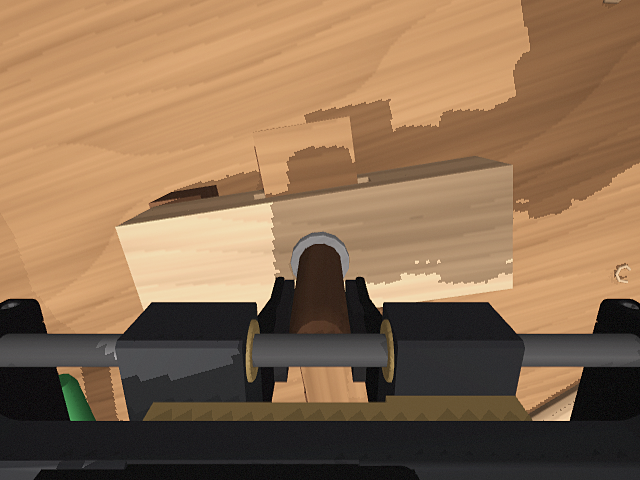

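View pics/s8.png

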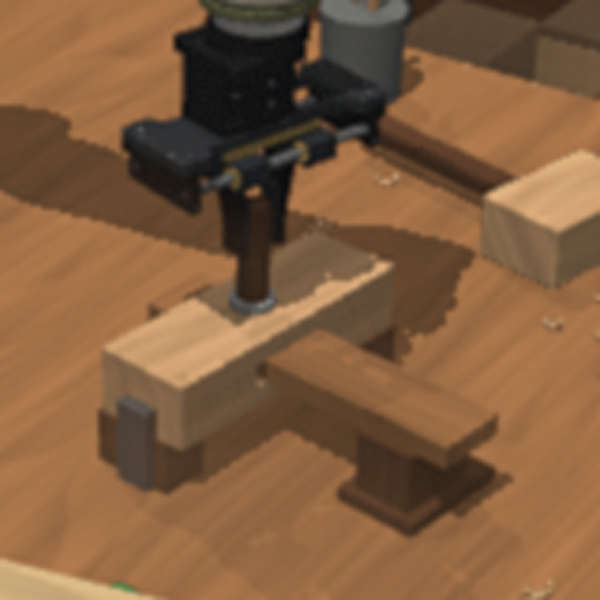

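send_rows --pt "-0.01 -0.03 -0.07 -0.03 -0.01 0 1" --pt "0 0 -0.07 0 0 0 1"

```text
time: 12.23
ee_pos: [0.5217, 0.1415, 0.1232]
eef_rot: [0.155, 0.988, 0.001, 0.001]
ft_force: [-13.6, -2.4, 33.9]
width: 0.0246
```

```bash
python3 - <<'E'
from h import *
s=need([.5205,.1402,.1237])
E
```

```text
t 12.23 pos [0.5217 0.1415 0.1232] F [-13.6  -2.4  33.9] T [-0.86  3.17 -0.06] w 0.0246
shift units [-0.04 -0.04  0.02] turn units [-0.026  0.029] yaw jaw 72.2
```

Same stop at 0.123 m under about 34 N, so it is home. Releasing gently.

send_rows --pt "0 0 0 0 0 0 1" --pt "0 0 0 0 0 0 1" --pt "0 0 0 0 0 0 0.4" --pt "0 0 0 0 0 0 0.2" --pt "0 0 0 0 0 0 0" --pt "0 0 0 0 0 0 -0.5" --pt "0 0 0 0 0 0 -1" --pt "0 0 0 0 0 0 -1" --pt "0 0 0 0 0 0 -1" --grip_force 10

```text
time: 12.98
ee_pos: [0.5207, 0.1388, 0.1209]
eef_rot: [0.155, 0.988, -0.001, -0.0]
ft_force: [-0.3, 0.1, 0.3]
width: 0.0582
```

```bash
python3 - <<'E'
from h import *
s=need([.5205,.1402,.1237]);im=r.camera("wrist");cv2.imwrite("pics/w9.png",im)
E
```

```text
t 12.98 pos [0.5207 0.1388 0.1209] F [-0.3  0.1  0.3] T [-0.04 -0.01 -0.02] w 0.0582
shift units [-0.01  0.05  0.09] turn units [ 0.029 -0.009] yaw jaw 72.1
```

View pics/w9.png

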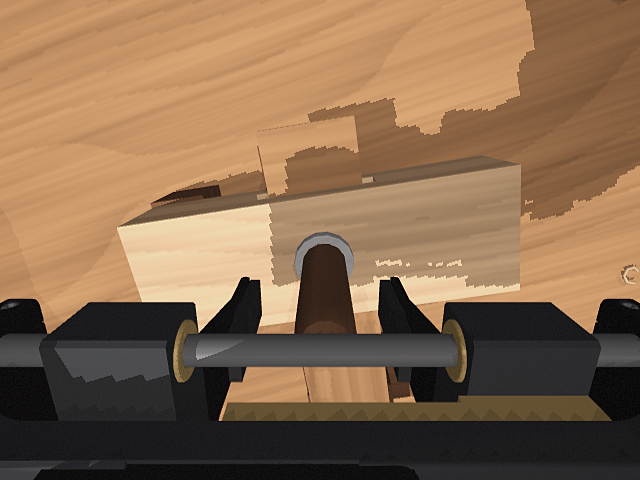

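send_rows --pt "0 0.05 0.05 0 0 0 -1" --pt "0 0 0.1 0 0 0 -1" --pt "0 0 0 0 0 0 -1" --pt "0 0 0 0 0 0 -1" --pt "0 0 0.3 0 0 0 -1" --pt "0 0 0.5 0 0 0 -1" --pt "0 0 0.6 0 0 0 -1" --pt "0 0 0.8 0 0 0 -1" --pt "0 0 0.8 0 0 0 -1" --pt "0 0 0.8 0 0 0 -1"

```text
time: 13.87
ee_pos: [0.5171, 0.1391, 0.2423]
eef_rot: [0.155, 0.988, -0.004, -0.004]
ft_force: [1.3, 0.3, -1.4]
width: 0.087
```

send_rows --pt "0 0 1 0 0 0 -1" --pt "0 0 1 0 0 0 -1" --pt "0.4 -0.8 0.5 0 0 0 -1" --pt "0.4 -0.9 0 0 0 0 -1" --pt "0.3 -0.9 0 0 0 0 -1" --pt "0 -0.5 0 0 0 0 -1" --pt "0 0 0 0 0 0 -1"

```text
time: 14.45
ee_pos: [0.5514, 0.0439, 0.3341]
eef_rot: [0.153, 0.988, -0.0, 0.003]
ft_force: [-0.2, -0.6, 1.2]
width: 0.0873
```

```bash
python3 - <<'E'
from h import *
s=need([.5205,.1402,.1237]);im=r.camera("wrist");cv2.imwrite("pics/w10.png",im);sc=r.camera("scene");cv2.imwrite("pics/s10.png",cv2.resize(sc[120:280,250:410],(600,600),interpolation=cv2.INTER_CUBIC))
cv2.imwrite("pics/s10f.png",sc);cv2.imwrite("pics/t10.png",r.camera("top"))
S=cam("scene")
for z in(.098,.106,.186): p=proj(S,[.5198,.1405,z]);print(z,p,(p-[250,120])*3.75)
E
```

```text
t 14.45 pos [0.5514 0.0439 0.3341] F [-0.2 -0.6  1.2] T [ 0.01 -0.02 -0.02] w 0.0873
shift units [-1.03  3.21 -7.01] turn units [0.018 0.055] yaw jaw 72.4
0.098 [316.75271704 201.27375537] [250.3226889  304.77658263]
0.106 [316.79731046 198.83187638] [250.48991423 295.61953641]
0.186 [317.25594963 173.71737929] [252.20981111 201.44017233]
```

View pics/w10.png

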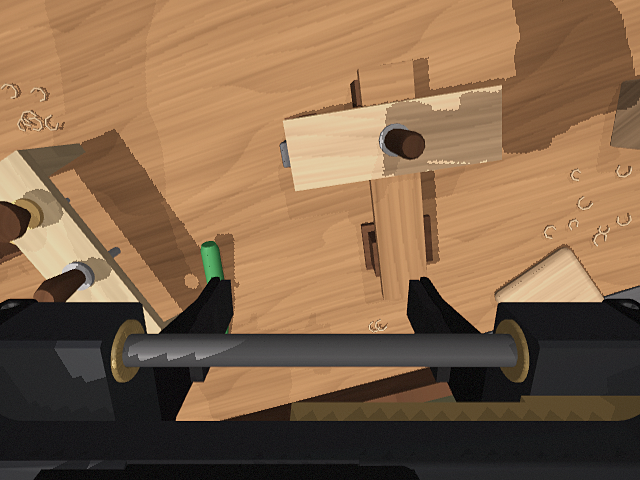

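View pics/s10.png

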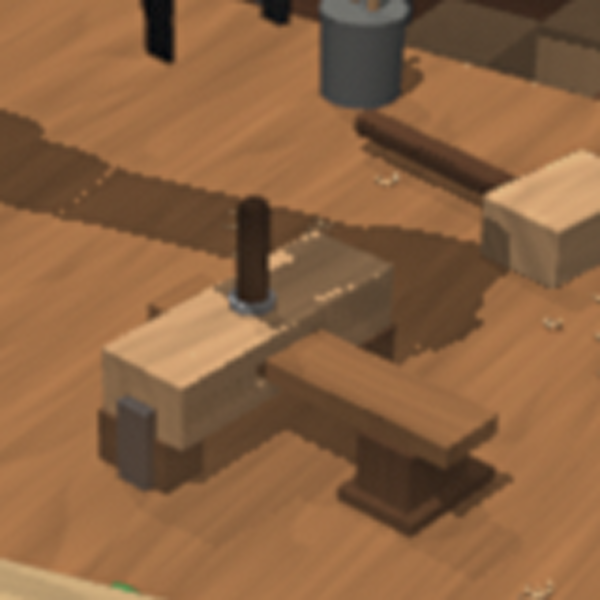

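View pics/t10.png

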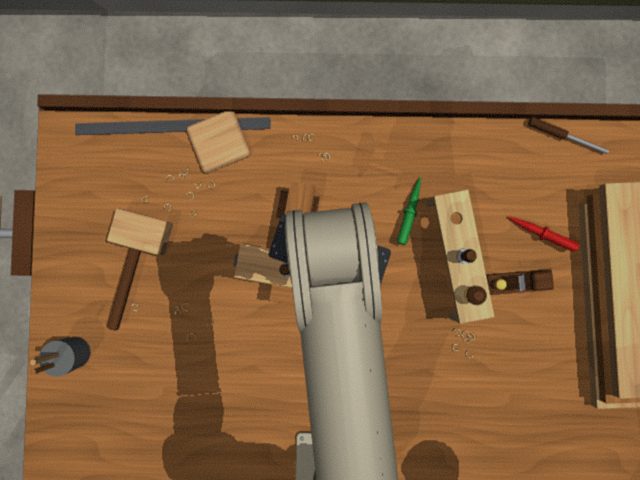

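```bash
python3 - <<'E'
from bench import r
print(r.close_job())
E
```

```text
the job is handed in; nothing more can be done
None
```

The drift is standing upright and fully home in the leg with its collar on the top face, and I handed the job in at about 14.6 s of the 48 s.

- **Finding the offset:** I took the tall cylindrical drift from the end hole of the rack. The wrist camera, looking down the upper hole, showed the rail hole about (-8, +8) mm off the leg axis in leg x and y.
- **Pressing it in:** I entered the tip where the holes overlapped. I then moved it back to the axis as I pressed down, which pulled the rail across with it.
- **Home check:** it came to a hard stop at a tool height of 0.123 m, against 0.124 m expected. The peak vertical force was about 60 N. A second press of about 34 N stopped at the same height.
- **After release:** in the scene view the handle top and collar were within about 1 px of where an upright, seated drift should appear. The force reading was near zero with the gripper clear.
- **What I could not check:** the final top view of the leg was mostly blocked by the arm. The alignment inside the leg is judged from the depth reached, not seen.
- **Other tools:** the awl, burnisher, mallet and plane were not touched. The green and red decoys toppled on their own early on, without being touched, and are still on the bench.

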